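Weigh the portion tub from the counterweighted bench bin

ROBOT

A 7-joint arm with a two-finger parallel gripper is mounted at the origin on the work surface. World frame = base frame: x ahead of the robot, y to its left, z up, the work surface at z = 0. Lengths are in mm, angles in rad, forces in N, time in s.
With the tool pointing down it reaches from about 400 to 925 mm from the base axis. Payload 4.1 kg.
Tool frame: the origin (TCP) lies at the very end of the fingers, on their centre line; the grasp point (between the pads) lies 19 mm behind it; z points along the fingers, x is the direction in which the jaws open and shut, and the axes are right-handed (so a half turn about z gives the same grasp; the last joint's range is limited). The gripper opens to 85 mm and grips with 20 to 120 N. Pads are 22 mm wide; open, the fingers measure 114 mm over their backs; the gripper's body (76 mm by 85 mm) begins 54 mm behind the grasp point. The pads swing forward as they close: fully open they stand 13 mm farther back than shut.
Start: joints at [-1.402, 0.398, 0.045, 1.537, -0.019, 1.207, -0.051], TCP at [171.975, 626.876, 191.747] pointing down, gripper open.
Joint ranges: [-2.82, 2.82], [-0.49, 2.23], [-1.37, 1.46], [0, 2.46], [-1.36, 4.5], [0.23, 2], [-2.94, 2.94]. Speed limits (rad/s): [2.57, 2.57, 3.14, 3.14, 3.14, 3.14, 3.14].

INTERFACE

Orientations are given as a 3x3 rotation matrix whose columns are the frame's x, y, z axes.
In Python, from station import get_state, capture, close_job gives the robot as it stands.
- The arm moves only by the tool step_arm, never from a script. Its argument "plan" is a list of rows, each an object of numbers: "x", "y", "z": the shift along the world's x, y, z in mm; "rx", "ry", "rz": the turn, a rotation vector about the world's x, y, z in rad; "claw": the finger opening in mm, from 0 to 85.4. In form: [{"x": .., "y": .., "z": .., "rx": .., "ry": .., "rz": .., "claw": ..}, ...]. A call has 1 to 12 rows; each row is the pose to reach, as a shift and turn from the pose commanded when the call began; what a row does not reach only later rows make up. A row lasts 1/12 s, in which the tool goes at most 41.7 mm and 7.16 degrees, less where a joint would pass 70% of its speed; a pose out of reach is approached as far as the arm can. A call with a gripper value outside its range is refused whole. The fingers move at their own pace and stop on an object; "grip_force" is the grip in N (left out, the last holds). Time passes only in rows, so rows that repeat a pose let the fingers close. It gives the time, the measured TCP pose, the force and the opening at its end, in the units of the state.
- get_state(): the state, without advancing time (a new reading comes with each control period).
- capture(name): name is "scene" or "top" or "wrist"; returns a dict with "pixels" (384x512x3 uint8, red, green, blue), "fov_y" (degrees; the focal length in pixels is half the picture's height over the tangent of half this angle, whatever the lens; pixels are square), "cx", "cy" (the principal point, pixels), "R" (3x3) and "t" (3): a world point X has camera coordinates R X + t; the wrist camera has in their place "T_tool_cam" (4x4, takes a point from camera to tool coordinates, whose origin is the TCP and whose axes are the tool frame's). Camera axes: x right, y down, z forward; pixel columns grow to the right and rows downward; lengths in mm; the calibration is good to about 2 mm. The wrist camera is an equidistant fisheye: a pixel r from the principal point sees the ray r / f radians off the axis. A picture is of the moment at which its call begins: read the wrist's pose just before it. There is no depth.
- close_job(): hands the job in, once; it reports no verdict.
The state is a dict: "time_s": time; "joints": joint angles; "qd": joint speeds; "tau": joint torques, N m; "position": TCP position; "tool_rot": TCP orientation; "contact_force": force on the tool from outside, world axes, zero at the start; "wrist_torque": the same for the moment, N m; "finger_gap": finger opening in mm.
Only numpy, scipy, OpenCV 4.12 (cv2) and the standard library are available. Lean on these libraries where they do the work, as an engineer would, in place of code of your own. Each camera call takes 0.05 s, during which the arm holds its last target. There are 200 camera calls.

TASK

Lift the lid of the white bench bin past its balance point so that it falls back and stays open by itself, and let go of it. Then lift the handled steel tub out of the bin, keeping it upright, and lower it gently onto the twin-prong hook of the spring scale so that its handle bar hangs across both prongs and the hook is never jolted down to its bottom stop. Leave it hanging there settled, with the bin still open and the jar, bowl and carton left where they are.

Things in the scene. Friction and masses are not known exactly. Their poses are not given: they have to be found in the camera images.
- bin: Open-topped white plastic bin fixed on the bench, outside 190 (own x) x 230 (own y) x 132 mm high, walls and floor 5 mm. Origin at the centre of its underside; own x points from the handle side of the lid to the hinge side, z up.
- lid (a joint): Hinge of the bin's lid, rad: 0 closed flat, grows as the free edge (robot side) rises; 1.75 is fully open, leaning back past upright. A counterweight roller (34 mm thick, 200 mm long) on two arms stands above the hinge. Below about 0.62 rad the lid falls shut, beyond about 0.62 rad it falls open onto its stop at 1.75 by itself. Lifting it takes a few newtons at the handle at most.
- lid_hinge (a point): Point on the lid's hinge axis, at the middle of the bin's far rim, 132 mm above the bench; axes as bin, the hinge axis is its own y.
- lid_handle (a point): Middle of the lid's handle bar: a round bar 10 mm thick, parallel to the hinge, 110 mm free length between two posts. With the lid closed it lies 185 mm in front of the hinge axis (bin's -x) and 55 mm above it, 45 mm above the lid's top face; it moves with the lid.
- tub: Closed steel tub standing on the bin's floor (hidden until the lid is open), 90 (own x) x 134 (own y) mm, 48 mm high, 0.28 to 0.46 kg, with a rigid upright handle on top. Origin at the centre of its underside, z up.
- tub_bar (a point): Middle of the tub's handle bar: round bar 10 mm thick, 109 mm above the tub's underside, along the tub's own y, 110 mm free length between its two legs; 56 mm clear height between the tub's top and the bar.
- scale: Spring scale fixed on the bench: base 170 (own x) x 150 (own y) x 12 mm, white column 50 x 80 mm, 202 mm high, its front face 5 mm to the +x side of the origin. Origin at the centre of the base's underside. In front of the column a sprung carriage holds two round prongs 8 mm thick, 80 mm apart between centres, pointing along own -x, tips turned up.
- hook (a joint): Downward travel of the sprung hook, m: 0 unloaded, bottom stop at 0.036. About 200 N/m, so the tub's weight brings it to 0.013 to 0.023; lightly damped, it bobs for about a second.
- hook_seat (a point): Where the middle of the tub's bar lies when it hangs properly: midway between the prongs, over their low point, 185 mm above the bench unloaded; moves with the hook. Axes as scale; the bar must lie along own y. Prong tops are 5 mm below this point, level from 11 mm to its -x to 14 mm to its +x. The upturned tips end 28 mm to its -x and 14 mm above it. The carriage face is 74 mm to its +x.
- jar: Bystander: glass jar with steel cap, 68 mm diameter, 100 mm high, origin at the centre of its underside.
- bowl: Bystander: steel bowl, 110 mm rim diameter, 50 mm high, origin at the centre of its underside.
- carton: Bystander: cardboard carton 90 x 130 x 70 mm, origin at the centre of its underside.
Not all that is in view belongs to the job. There is more than one size of the scale; the one meant has the size given above.

How it is judged (in metres and radians):
On the way, in this order (a step that is already met when the one before it is completed fails the run):
1. the lid rests open by itself, let go (value of joint lid above 1.6 rad and contact force between each of the arm, the fingers and lid below 0.1 N), for 0.3 s.
2. the tub's bar lies on the hook and the hook dips under it (value of joint hook above 0.006 m and distance between tub_bar and hook_seat below 0.03 m and contact force between tub and hook above 1 N), for 0.2 s.
At the end, for the whole second after the job is handed in: Lid open by itself (above 1.6 rad). Tub hanging on the hook, released: bar middle within 30 mm of the seat point, parallel to its y within 0.2 rad, upright within 0.2 rad, hook dipped over 10 mm, tub below 0.03 m/s and hook below 0.02 m/s (value of joint lid above 1.6 rad and value of joint hook above 0.01 m and distance between tub_bar and hook_seat below 0.03 m and angle between the y axis of tub and the y axis of hook_seat, either way round below 0.2 rad and contact force between tub and hook above 2 N and angle between tub's own z axis and vertical below 0.2 rad and linear speed of tub below 0.03 m/s and velocity of joint hook between -0.02 and 0.02 m/s); the robot touches nothing.
It fails at once if the hook is jolted or pushed down to its bottom stop (value of joint hook above 0.0345 m).
It fails at once if the tub is tipped (angle between tub's own z axis and vertical above 0.6 rad).
It fails at once if a bystander (jar, bowl or carton) is moved more than 30 mm (distance of any of jar, bowl, carton from where it was at the start of the episode above 0.03 m).
It also fails if it takes over 72 s, if anything falls off the work surface, if the arm or the gripper's body presses on something with over 40 N, if the wrist force passes 120 N, or if a joint passes its speed limit or range.

## Working session

There is one attempt and no reset: what is moved stays moved. The work goes in short steps, Python scripts to look and compute and a tool call to move; the robot and the scene stay as the last step left them, time stands still between calls to the robot, and variables do not carry over. Pictures are saved under pics/ and viewed, about 8 in all and at most 12, crops included, and the job is handed in when it is done.

Besides the shell and the picture viewer there is one more tool, called after "Request:" by a JSON object that holds its "name" and its "arguments". step_arm: Moves the arm, as the interface text tells. Its arguments: {"type":"object","properties":{"plan":{"type":"array","items":{"type":"object","properties":{"x":{"type":"number"},"y":{"type":"number"},"z":{"type":"number"},"rx":{"type":"number"},"ry":{"type":"number"},"rz":{"type":"number"},"claw":{"type":"number"}}}},"grip_force":{"type":"number"}},"required":["plan"]}

```bash
mkdir -p pics; ls; cat > h.py <<'E'
import numpy as np, cv2
from station import get_state, capture, close_job
def save(n,f,c=None):
    d=capture(n); im=d["pixels"][:,:,::-1].copy(); cv2.imwrite("pics/"+f,im); np.save("pics/"+f+".npy",d,allow_pickle=True); return d
def ray(d,u,v):
    f=192/np.tan(np.radians(d["fov_y"])/2)
    R=np.array(d["R"]);t=np.array(d["t"])
    r=R.T@np.array([(u-d["cx"])/f,(v-d["cy"])/f,1.]); return -R.T@t, r/np.linalg.norm(r)
def onz(d,u,v,z):
    c,r=ray(d,u,v); return c+r*(z-c[2])/r[2]
def proj(d,X):
    f=192/np.tan(np.radians(d["fov_y"])/2)
    p=np.array(d["R"])@np.array(X,float)+np.array(d["t"]); return f*p[:2]/p[2]+[d["cx"],d["cy"]]
def load(f): return np.load("pics/"+f+".npy",allow_pickle=True).item()
E
python3 - <<'E'
from h import *
for n in("scene","top"):
    d=save(n,n+"0.png"); print(n,d["fov_y"],d["cx"],d["cy"],ray(d,256,192))
s=get_state();print(s)
a=cv2.imread("pics/scene0.png");b=cv2.imread("pics/top0.png")
cv2.imwrite("pics/both.png",cv2.resize(np.vstack([a,b]),None,fx=.78,fy=.78))
E
```

```text
pics
scene 49.97536283949758 253.16906637819721 194.98912422067676 (array([1239.05337057, -237.4298462 , 1171.92967817]), array([-0.5536292 ,  0.29923218, -0.77714529]))
top 46.265953379517335 258.83153135504006 185.01451898114925 (array([ 287.09810914,  136.95364122, 1379.03770135]), array([ 0.16296261,  0.01589165, -0.98650425]))
{'time_s': 0.1, 'joints': array([-1.40199012,  0.39913854,  0.04504849,  1.53776304, -0.01871725,
        1.20692769, -0.05069805]), 'qd': array([-0.00097088, -0.00014866, -0.00030691, -0.00342512,  0.0006091 ,
       -0.00260646, -0.0013033 ]), 'tau': array([ 3.85520136e-03, -4.76263011e+01,  1.37024213e+00, -2.54946613e+01,
        1.20129148e-02,  5.01141723e-03, -2.10443238e-05]), 'position': array([171.81035766, 626.20225421, 190.7503982 ]), 'tool_rot': array([[ 2.64523137e-01,  9.64379269e-01, -3.68839499e-04],
       [ 9.64377639e-01, -2.64523369e-01, -1.77689777e-03],
       [-1.81117004e-03,  1.14330006e-04, -9.99998353e-01]]), 'contact_force': array([1.38164524, 0.25576994, 0.10316531]), 'wrist_torque': array([-0.01311114,  0.0116335 ,  0.03151522]), 'finger_gap': 85.56669905873123}
```

View pics/top0.png

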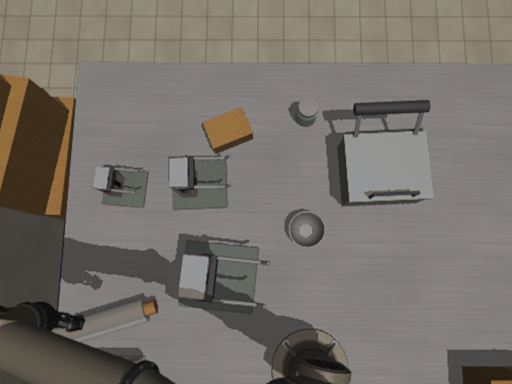

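View pics/scene0.png

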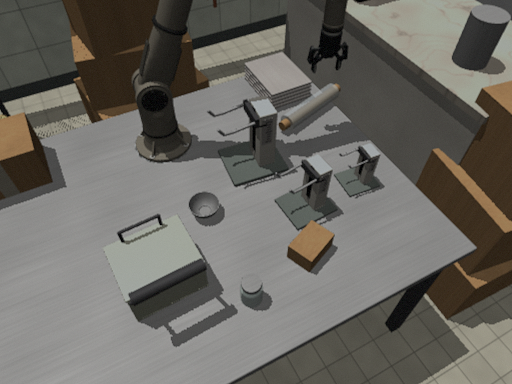

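Top view: the bin is at about (388,168), with its handle at (393,193) and the counterweight at (392,107). The jar is at (308,110), the bowl at (306,229) and the carton at (228,130). There are three candidate scales: small (125,187), medium (198,183) and large (218,276). I'll measure their bases.

```bash
python3 - <<'E'
from h import *
d=load("top0.png"); im=cv2.imread("pics/top0.png"); hsv=cv2.cvtColor(im,cv2.COLOR_BGR2HSV)
for p in[(205,200),(240,270),(135,200),(150,230),(360,170),(388,170)]: print(p,im[p[1],p[0]],hsv[p[1],p[0]])
for name,(x0,y0,x1,y1) in dict(small=(95,158,155,212),med=(165,148,235,215),large=(172,232,268,316)).items():
    b=im[y0:y1,x0:x1].astype(int)
    m=((b[:,:,1]-b[:,:,2])>=4).astype(np.uint8)
    m=cv2.morphologyEx(m,cv2.MORPH_OPEN,np.ones((3,3)))
    p=np.argwhere(m)[:,::-1]+[x0,y0]
    W=np.array([onz(d,u,v,12)[:2] for u,v in p],np.float32)
    print(name,len(p),cv2.minAreaRect(W))
# lid
m=((im.min(2)>125)).astype(np.uint8); m[:, :335]=0;m[:,445:]=0;m[:115]=0;m[215:]=0
p=np.argwhere(m)[:,::-1]; W=np.array([onz(d,u,v,142)[:2] for u,v in p],np.float32)
print("lid",len(p),cv2.minAreaRect(W))
for nm,u,v,z in[("h1",368,195,187),("h2",418,193,187),("jar",308,105,100),("bowl",306,229,50),("carton",228,130,70)]: print(nm,onz(d,u,v,z).round())
t=im[85:320,85:445]; cv2.imwrite("pics/crop1.png",cv2.resize(t,None,fx=2.2,fy=2.2,interpolation=cv2.INTER_CUBIC))
E
```

```text
(205, 200) [ 95 102  97] [ 51  18 102]
(240, 270) [ 97 104  99] [ 51  17 104]
(135, 200) [ 96 102  96] [ 60  15 102]
(150, 230) [127 129 133] [ 10  12 133]
(360, 170) [148 149 147] [ 75   3 149]
(388, 170) [148 149 148] [ 60   2 149]
small 794 ((524.3997802734375, 564.5563354492188), (124.95458221435547, 108.86357116699219), 85.50910186767578)
med 1373 ((536.2628173828125, 334.9626159667969), (145.6101837158203, 164.59396362304688), 3.2127459049224854)
large 1540 ((276.9733581542969, 230.98876953125), (145.31898498535156, 146.71426391601562), 84.7111587524414)
lid 7187 ((575.0263061523438, -221.1127166748047), (285.8888854980469, 319.9964904785156), 0.2824031710624695)
h1 [ 478. -144.  187.]
h2 [ 484. -278.  187.]
jar [763.   5. 100.]
bowl [397.  10.  50.]
carton [693. 245.  70.]
```

View pics/crop1.png

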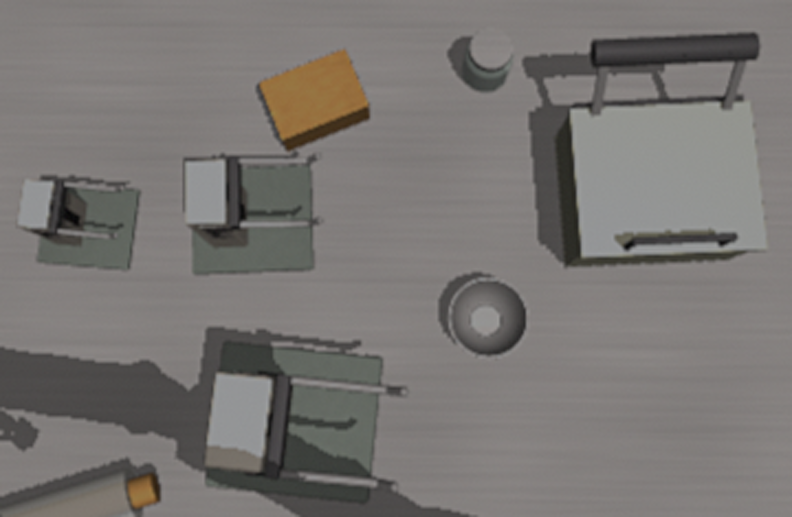

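```bash
python3 - <<'E'
from h import *
d=load("top0.png"); s=load("scene0.png")
C=lambda u,v:(85+u/2.2,85+v/2.2)
for nm,u,v,z in[("tipA",317,158,199),("tipB",321,221,199),("prootA",240,160,180),("prootB",240,225,180),("col1",184,158,202),("col2",226,158,202),("col3",226,227,202),("col4",187,227,202),
 ("b1",313,165,12),("b2",313,268,12),("b3",193,272,12),
 ("lidTL",572,108,142),("lidTR",750,102,142),("lidBR",766,250,142),("lidBL",580,252,142),("h1",625,240,187),("h2",736,238,187),("cartC1",258,83,70),("cartC2",345,50,70),("cartC3",369,105,70),("cartC4",290,137,70)]:
    print(nm,onz(d,*C(u,v),z).round())
s2=s
# predicted scene pixels of handle and seat
for X in[(481,-211,187),(545,245,185),(536,335,12)]: print(X,proj(s,X).round())
E
```

```text
tipA [578. 230. 199.]
tipB [499. 223. 199.]
prootA [579. 327. 180.]
prootB [497. 324. 180.]
col1 [576. 392. 202.]
col2 [576. 341. 202.]
col3 [491. 338. 202.]
col4 [490. 385. 202.]
b1 [614. 250.  12.]
b2 [466. 247.  12.]
b3 [460. 414.  12.]
lidTL [660. -95. 142.]
lidTR [ 670. -326.  142.]
lidBR [ 476. -335.  142.]
lidBL [ 472. -101.  142.]
h1 [ 480. -147.  187.]
h2 [ 484. -282.  187.]
cartC1 [716. 323.  70.]
cartC2 [764. 204.  70.]
cartC3 [685. 170.  70.]
cartC4 [639. 277.  70.]
(481, -211, 187) [139. 222.]
(545, 245, 185) [286. 182.]
(536, 335, 12) [304. 203.]
```

Only the medium scale matches 170 x 150 mm (measured about 167 x 149), so that's the one. Its seat is near (538,254,185). The lid handle is near (482,-215,187), and the bin's yaw is about 0.03.

Request:
{"name": "step_arm", "arguments": {"plan": [{"z": 40},{"z": 80},{"x": 308,"y": -277,"z": 198,"rz": -0.7},{"x": 308,"y": -277,"z": 198,"rz": -0.7},{"x": 308,"y": -277,"z": 198,"rz": -0.7},{"x": 308,"y": -277,"z": 198,"rz": -0.7},{"x": 308,"y": -277,"z": 198,"rz": -0.7},{"x": 308,"y": -277,"z": 198,"rz": -0.7},{"x": 308,"y": -277,"z": 198,"rz": -0.7},{"x": 308,"y": -277,"z": 198,"rz": -0.7},{"x": 308,"y": -277,"z": 198,"rz": -0.7},{"x": 308,"y": -277,"z": 198,"rz": -0.7}], "grip_force": 30}}

```text
schema error: expected keys x, y, z, rx, ry, rz, claw
```

Request:
{"name": "step_arm", "arguments": {"plan": [{"x": 0,"y": 0,"z": 40,"rx": 0,"ry": 0,"rz": 0,"claw": 85},{"x": 0,"y": 0,"z": 80,"rx": 0,"ry": 0,"rz": 0,"claw": 85},{"x": 308,"y": -277,"z": 198,"rx": 0,"ry": 0,"rz": -0.7,"claw": 85},{"x": 308,"y": -277,"z": 198,"rx": 0,"ry": 0,"rz": -0.7,"claw": 85},{"x": 308,"y": -277,"z": 198,"rx": 0,"ry": 0,"rz": -0.7,"claw": 85},{"x": 308,"y": -277,"z": 198,"rx": 0,"ry": 0,"rz": -0.7,"claw": 85},{"x": 308,"y": -277,"z": 198,"rx": 0,"ry": 0,"rz": -0.7,"claw": 85},{"x": 308,"y": -277,"z": 198,"rx": 0,"ry": 0,"rz": -0.7,"claw": 85},{"x": 308,"y": -277,"z": 198,"rx": 0,"ry": 0,"rz": -0.7,"claw": 85},{"x": 308,"y": -277,"z": 198,"rx": 0,"ry": 0,"rz": -0.7,"claw": 85},{"x": 308,"y": -277,"z": 198,"rx": 0,"ry": 0,"rz": -0.7,"claw": 85},{"x": 308,"y": -277,"z": 198,"rx": 0,"ry": 0,"rz": -0.7,"claw": 85}], "grip_force": 30}}

```text
time_s: 1.1
position: [470.8, 357.2, 386.2]
tool_rot: [[0.823, 0.567, -0.0], [0.567, -0.823, -0.0], [-0.0, -0.0, -1.0]]
contact_force: [0.7, 0.7, -0.2]
finger_gap: 84.8
```

Request:
{"name": "step_arm", "arguments": {"plan": [{"x": 50,"y": -200,"z": -20,"rx": 0,"ry": 0,"rz": -0.3,"claw": 85},{"x": 50,"y": -200,"z": -20,"rx": 0,"ry": 0,"rz": -0.3,"claw": 85},{"x": 50,"y": -200,"z": -20,"rx": 0,"ry": 0,"rz": -0.3,"claw": 85},{"x": 50,"y": -200,"z": -20,"rx": 0,"ry": 0,"rz": -0.3,"claw": 85},{"x": 30,"y": -480,"z": -100,"rx": 0,"ry": 0,"rz": -0.574,"claw": 85},{"x": 30,"y": -480,"z": -100,"rx": 0,"ry": 0,"rz": -0.574,"claw": 85},{"x": 30,"y": -480,"z": -100,"rx": 0,"ry": 0,"rz": -0.574,"claw": 85},{"x": 30,"y": -480,"z": -100,"rx": 0,"ry": 0,"rz": -0.574,"claw": 85},{"x": 30,"y": -480,"z": -100,"rx": 0,"ry": 0,"rz": -0.574,"claw": 85},{"x": 30,"y": -480,"z": -100,"rx": 0,"ry": 0,"rz": -0.574,"claw": 85},{"x": 30,"y": -480,"z": -100,"rx": 0,"ry": 0,"rz": -0.574,"claw": 85},{"x": 30,"y": -480,"z": -100,"rx": 0,"ry": 0,"rz": -0.574,"claw": 85}]}}

```text
time_s: 2.1
position: [498.9, -123.5, 285.2]
tool_rot: [[1.0, 0.028, -0.0], [0.028, -1.0, 0.0], [-0.0, -0.0, -1.0]]
contact_force: [0.0, 0.0, 0.3]
finger_gap: 85.4
```

Request:
{"name": "step_arm", "arguments": {"plan": [{"x": 0,"y": 0,"z": 0,"rx": 0,"ry": 0,"rz": 0,"claw": 85}]}}

```text
time_s: 2.18
position: [496.3, -130.5, 284.3]
tool_rot: [[1.0, 0.015, -0.003], [0.015, -1.0, -0.004], [-0.003, 0.004, -1.0]]
contact_force: [-0.5, -0.9, -0.1]
finger_gap: 85.3
```

Request:
{"name": "step_arm", "arguments": {"plan": [{"x": -14,"y": -42,"z": -7,"rx": 0,"ry": 0,"rz": 0.015,"claw": 85},{"x": -14,"y": -84,"z": -14,"rx": 0,"ry": 0,"rz": 0.015,"claw": 85},{"x": -14,"y": -84,"z": -14,"rx": 0,"ry": 0,"rz": 0.015,"claw": 85},{"x": -14,"y": -84,"z": -14,"rx": 0,"ry": 0,"rz": 0.015,"claw": 85}]}}

```text
time_s: 2.52
position: [484.3, -208.2, 271.4]
tool_rot: [[0.999, 0.037, -0.001], [0.037, -0.999, -0.001], [-0.001, 0.001, -1.0]]
contact_force: [0.7, 0.8, 1.2]
finger_gap: 84.9
```

```bash
python3 - <<'E'
from h import *
s=get_state(); print(s["position"],s["tool_rot"]); d=save("wrist","w1.png"); print(d["fov_y"],d["cx"],d["cy"],np.round(d["T_tool_cam"],3))
np.save("pics/w1s.npy",s,allow_pickle=True)
E
```

```text
[ 484.26851994 -208.18914963  271.39539217] [[ 9.99311468e-01  3.70748183e-02 -1.43066209e-03]
 [ 3.70734065e-02 -9.99312044e-01 -1.00108954e-03]
 [-1.46679307e-03  9.47360746e-04 -9.99998476e-01]]
65.70646984690485 256.56347230298366 191.2160142992107 [[ 1.00000e+00  0.00000e+00 -1.00000e-03 -1.54200e+00]
 [-0.00000e+00  9.66000e-01  2.59000e-01 -6.55500e+01]
 [ 1.00000e-03 -2.59000e-01  9.66000e-01 -1.83325e+02]
 [ 0.00000e+00  0.00000e+00  0.00000e+00  1.00000e+00]]
```

View pics/w1.png

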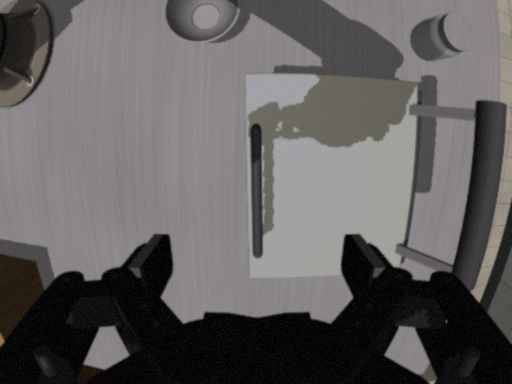

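The handle bar shows clearly from (256,127) to (258,255), between the fingers. I'll project it onto z = 187.

```bash
cat >> h.py <<'E'
def wonz(d,s,u,v,z):
    f=192/np.tan(np.radians(d["fov_y"])/2); x,y=u-d["cx"],v-d["cy"]; r=np.hypot(x,y); a=r/f
    k=np.array([np.sin(a)*x/r,np.sin(a)*y/r,np.cos(a)]); T=np.array(d["T_tool_cam"]); R=np.array(s["tool_rot"])
    c=np.array(s["position"])+R@T[:3,3]; w=R@T[:3,:3]@k; return c+w*(z-c[2])/w[2]
E
python3 - <<'E'
from h import *
d=load("w1.png"); s=np.load("pics/w1s.npy",allow_pickle=True).item()
for u,v,z in[(256,127,187),(258,255,187),(247,75,142),(250,277,142),(417,83,142),(404,262,142)]: print(u,v,wonz(d,s,u,v,z).round(1))
E
```

```text
256 127 [ 479.8 -155.2  187. ]
258 255 [ 486.4 -281.   187. ]
247 75 [ 468.4 -102.8  142. ]
250 277 [ 478.9 -335.2  142. ]
417 83 [661.1 -92.  142. ]
404 262 [ 678.7 -315.1  142. ]
```

Request:
{"name": "step_arm", "arguments": {"plan": [{"x": 1,"y": -3,"z": -40,"rx": 0,"ry": 0,"rz": 0.01,"claw": 60},{"x": 1,"y": -3,"z": -80,"rx": 0,"ry": 0,"rz": 0.01,"claw": 60},{"x": 1,"y": -3,"z": -102,"rx": 0,"ry": 0,"rz": 0.01,"claw": 60},{"x": 1,"y": -3,"z": -102,"rx": 0,"ry": 0,"rz": 0.01,"claw": 60},{"x": 1,"y": -3,"z": -102,"rx": 0,"ry": 0,"rz": 0.01,"claw": 60}]}}

```text
time_s: 2.98
position: [487.0, -206.1, 169.5]
tool_rot: [[0.998, 0.057, -0.002], [0.057, -0.998, 0.001], [-0.002, -0.001, -1.0]]
contact_force: [1.0, 0.1, 0.6]
finger_gap: 60.1
```

Request:
{"name": "step_arm", "arguments": {"plan": [{"x": 0,"y": 0,"z": 0,"rx": 0,"ry": 0,"rz": 0,"claw": 0},{"x": 0,"y": 0,"z": 0,"rx": 0,"ry": 0,"rz": 0,"claw": 0},{"x": 0,"y": 0,"z": 0,"rx": 0,"ry": 0,"rz": 0,"claw": 0},{"x": 0,"y": 0,"z": 0,"rx": 0,"ry": 0,"rz": 0,"claw": 0},{"x": 0,"y": 0,"z": 0,"rx": 0,"ry": 0,"rz": 0,"claw": 0},{"x": 0,"y": 0,"z": 0,"rx": 0,"ry": 0,"rz": 0,"claw": 0},{"x": 0,"y": 0,"z": 0,"rx": 0,"ry": 0,"rz": 0,"claw": 0},{"x": 0,"y": 0,"z": 0,"rx": 0,"ry": 0,"rz": 0,"claw": 0}], "grip_force": 20}}

```text
time_s: 3.65
position: [486.9, -208.1, 170.0]
tool_rot: [[0.999, 0.054, 0.0], [0.054, -0.999, 0.0], [0.0, -0.0, -1.0]]
contact_force: [0.5, -0.6, 1.3]
finger_gap: 0.2
```

```bash
python3 - <<'E'
from h import *
s=get_state(); print(s["position"],s["finger_gap"],s["contact_force"]); d=save("wrist","w2.png");save("scene","s2.png")
a=cv2.imread("pics/w2.png");b=cv2.imread("pics/s2.png")[130:330,60:300]
b=cv2.resize(b,(400,333)); a=cv2.resize(a,(400,300)); cv2.imwrite("pics/v2.png",np.hstack([a,b[:300]]))
E
```

```text
[ 486.92385839 -208.13555262  169.96497348] 0.19777655189619392 [ 0.45194446 -0.62539587  1.29232583]
```

View pics/v2.png

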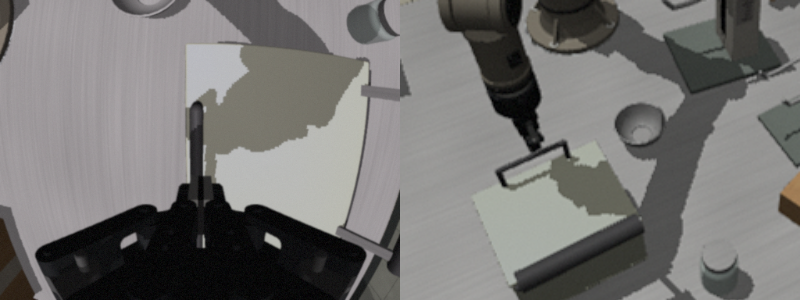

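```bash
python3 - <<'E'
from h import *
a=cv2.imread("pics/w2.png")[60:290,180:330]; b=cv2.imread("pics/scene0.png")[195:315,85:220]
a=cv2.resize(a,None,fx=2.6,fy=2.6,interpolation=3); b=cv2.resize(b,None,fx=3,fy=3,interpolation=3)
h=600; pad=lambda i:np.vstack([i,np.zeros((h-i.shape[0],i.shape[1],3),np.uint8)])
cv2.imwrite("pics/v3.png",np.hstack([pad(a),pad(b)]))
print(a.shape,b.shape)
# project TCP and bar hypotheses in wrist
d=load("w2.png"); s=get_state(); T=np.array(d["T_tool_cam"]);R=np.array(s["tool_rot"])
def wp(X):
    p=np.linalg.inv(T)@np.r_[R.T@(np.array(X)-s["position"]),1]; p=p[:3]; f=192/np.tan(np.radians(d["fov_y"])/2)
    th=np.arctan2(np.hypot(*p[:2]),p[2]); q=p[:2]/np.hypot(*p[:2])*th*f; return q+[d["cx"],d["cy"]]
print("tcp",wp(s["position"]),"grasp",wp(s["position"]+[0,0,19]))
for z in(187,170,155): print(z,wp((480,-155,z)),wp((484,-215,z)))
S=load("scene0.png")
for X in[(480,-150,187),(486,-281,187),(480,-150,160),(486,-281,160),(668,-211,132),(473,-101,142),(477,-335,142),(661,-94,142),(676,-325,142)]: print(X,proj(S,X).round(1), "crop", ((proj(S,X)-[85,195])*3+[a.shape[1],0]).round())
E
```

```text
(598, 390, 3) (360, 405, 3)
tcp [259.24377536 215.40488534] grasp [259.47951852 226.16033476]
187 [252.48576739 135.02381973] [254.06515744 235.28223388]
170 [252.89283542 133.01130404] [254.29760586 225.0420738 ]
155 [253.19457331 131.52110099] [254.47458126 217.28047649]
(480, -150, 187) [159.3 214. ] crop [613.  57.]
(486, -281, 187) [116.2 232.7] crop [484. 113.]
(480, -150, 160) [160.9 219.3] crop [618.  73.]
(486, -281, 160) [118.6 237.9] crop [491. 129.]
(668, -211, 132) [164.7 283. ] crop [629. 264.]
(473, -101, 142) [176.3 215. ] crop [664.  60.]
(477, -335, 142) [101.1 246.1] crop [438. 153.]
(661, -94, 142) [202.5 262. ] crop [743. 201.]
(676, -325, 142) [124.3 302. ] crop [508. 321.]
```

View pics/v3.png

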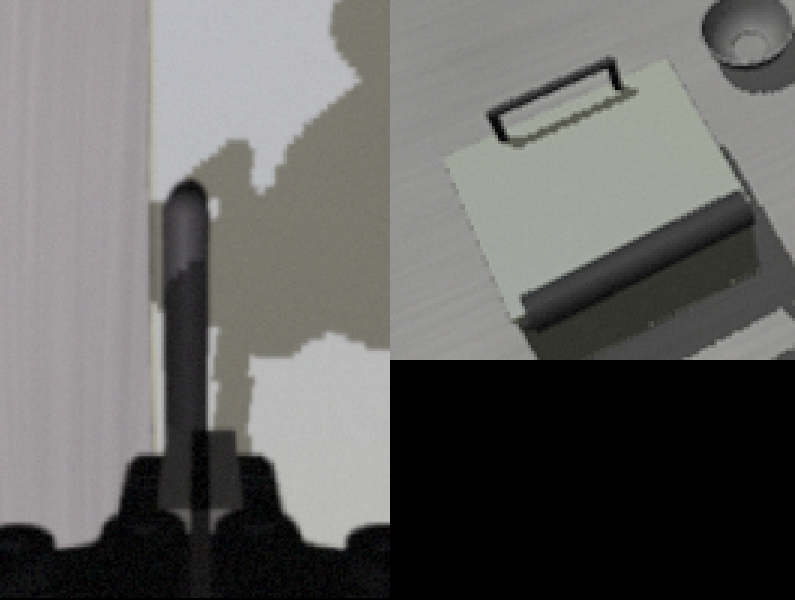

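The closed gap is 0.2, so the bar isn't in the grip. In both views the fingertips sit some 30 mm higher than the reported TCP, just above the bar. I'll open, go down 20 mm (still clear of the lid either way) and close again.

Request:
{"name": "step_arm", "arguments": {"plan": [{"x": -3,"y": -5,"z": 0,"rx": 0,"ry": 0,"rz": 0,"claw": 60},{"x": -3,"y": -8,"z": 0,"rx": 0,"ry": 0,"rz": 0,"claw": 60},{"x": -3,"y": -8,"z": 0,"rx": 0,"ry": 0,"rz": 0,"claw": 60},{"x": -3,"y": -8,"z": 0,"rx": 0,"ry": 0,"rz": 0,"claw": 60},{"x": -3,"y": -8,"z": -10,"rx": 0,"ry": 0,"rz": 0,"claw": 60},{"x": -3,"y": -8,"z": -20,"rx": 0,"ry": 0,"rz": 0,"claw": 60},{"x": -3,"y": -8,"z": -20,"rx": 0,"ry": 0,"rz": 0,"claw": 60}]}}

```text
time_s: 4.33
position: [482.2, -215.0, 147.3]
tool_rot: [[0.999, 0.054, -0.004], [0.054, -0.999, 0.001], [-0.004, -0.002, -1.0]]
contact_force: [-0.3, 0.8, -0.1]
finger_gap: 59.8
```

Request:
{"name": "step_arm", "arguments": {"plan": [{"x": 0,"y": 0,"z": 0,"rx": 0,"ry": 0,"rz": 0,"claw": 0},{"x": 0,"y": 0,"z": 0,"rx": 0,"ry": 0,"rz": 0,"claw": 0},{"x": 0,"y": 0,"z": 0,"rx": 0,"ry": 0,"rz": 0,"claw": 0},{"x": 0,"y": 0,"z": 0,"rx": 0,"ry": 0,"rz": 0,"claw": 0},{"x": 0,"y": 0,"z": 0,"rx": 0,"ry": 0,"rz": 0,"claw": 0},{"x": 0,"y": 0,"z": 0,"rx": 0,"ry": 0,"rz": 0,"claw": 0},{"x": 0,"y": 0,"z": 0,"rx": 0,"ry": 0,"rz": 0,"claw": 0}]}}

```text
time_s: 4.92
position: [484.1, -216.2, 150.1]
tool_rot: [[0.999, 0.054, 0.001], [0.054, -0.999, -0.0], [0.001, 0.0, -1.0]]
contact_force: [0.0, -0.7, 0.2]
finger_gap: 6.3
```

It now closes to 6.3 mm, on the top chord of the 10 mm bar. So the real fingertips are about 40 mm short of the reported TCP. I'll go 22 mm lower and grasp again.

Request:
{"name": "step_arm", "arguments": {"plan": [{"x": 0,"y": 0,"z": 0,"rx": 0,"ry": 0,"rz": 0,"claw": 50},{"x": 0,"y": 0,"z": 0,"rx": 0,"ry": 0,"rz": 0,"claw": 50},{"x": 0,"y": 0,"z": 0,"rx": 0,"ry": 0,"rz": 0,"claw": 50},{"x": 0,"y": 0,"z": -10,"rx": 0,"ry": 0,"rz": 0,"claw": 50},{"x": 0,"y": 0,"z": -22,"rx": 0,"ry": 0,"rz": 0,"claw": 50},{"x": 0,"y": 0,"z": -22,"rx": 0,"ry": 0,"rz": 0,"claw": 50}]}}

```text
time_s: 5.42
position: [481.9, -214.9, 125.0]
tool_rot: [[0.999, 0.054, -0.005], [0.054, -0.999, 0.001], [-0.005, -0.002, -1.0]]
contact_force: [-0.5, 0.3, -0.7]
finger_gap: 50.1
```

Request:
{"name": "step_arm", "arguments": {"plan": [{"x": 0,"y": 0,"z": 0,"rx": 0,"ry": 0,"rz": 0,"claw": 0},{"x": 0,"y": 0,"z": 0,"rx": 0,"ry": 0,"rz": 0,"claw": 0},{"x": 0,"y": 0,"z": 0,"rx": 0,"ry": 0,"rz": 0,"claw": 0},{"x": 0,"y": 0,"z": 0,"rx": 0,"ry": 0,"rz": 0,"claw": 0},{"x": 0,"y": 0,"z": 0,"rx": 0,"ry": 0,"rz": 0,"claw": 0},{"x": 0,"y": 0,"z": 0,"rx": 0,"ry": 0,"rz": 0,"claw": 0}]}}

```text
time_s: 5.92
position: [484.2, -216.3, 128.1]
tool_rot: [[0.999, 0.054, 0.001], [0.054, -0.999, -0.0], [0.001, 0.0, -1.0]]
contact_force: [0.1, -1.5, -0.3]
finger_gap: 8.9
```

Request:
{"name": "step_arm", "arguments": {"plan": [{"x": 3,"y": 0,"z": 10,"rx": 0,"ry": 0,"rz": 0,"claw": 0},{"x": 10,"y": 0,"z": 27,"rx": 0,"ry": 0,"rz": 0,"claw": 0},{"x": 17,"y": 1,"z": 40,"rx": 0,"ry": 0,"rz": 0,"claw": 0},{"x": 25,"y": 1,"z": 52,"rx": 0,"ry": 0,"rz": 0,"claw": 0},{"x": 36,"y": 2,"z": 68,"rx": 0,"ry": 0,"rz": 0,"claw": 0},{"x": 49,"y": 2,"z": 82,"rx": 0,"ry": 0,"rz": 0,"claw": 0},{"x": 63,"y": 3,"z": 95,"rx": 0,"ry": 0,"rz": 0,"claw": 0},{"x": 79,"y": 4,"z": 106,"rx": 0,"ry": 0,"rz": 0,"claw": 0},{"x": 96,"y": 5,"z": 116,"rx": 0,"ry": 0,"rz": 0,"claw": 0},{"x": 113,"y": 5,"z": 124,"rx": 0,"ry": 0,"rz": 0,"claw": 0},{"x": 113,"y": 5,"z": 124,"rx": 0,"ry": 0,"rz": 0,"claw": 0}]}}

```text
time_s: 6.83
position: [601.1, -210.5, 255.2]
tool_rot: [[0.998, 0.057, 0.005], [0.057, -0.998, -0.002], [0.005, 0.002, -1.0]]
contact_force: [-0.5, 1.5, 5.6]
finger_gap: 9.0
```

Request:
{"name": "step_arm", "arguments": {"plan": [{"x": 18,"y": 1,"z": 6,"rx": 0,"ry": 0,"rz": 0,"claw": 0},{"x": 37,"y": 2,"z": 11,"rx": 0,"ry": 0,"rz": 0,"claw": 0},{"x": 56,"y": 3,"z": 13,"rx": 0,"ry": 0,"rz": 0,"claw": 0},{"x": 75,"y": 4,"z": 14,"rx": 0,"ry": 0,"rz": 0,"claw": 0},{"x": 94,"y": 5,"z": 12,"rx": 0,"ry": 0,"rz": 0,"claw": 0},{"x": 114,"y": 6,"z": 9,"rx": 0,"ry": 0,"rz": 0,"claw": 0},{"x": 132,"y": 7,"z": 4,"rx": 0,"ry": 0,"rz": 0,"claw": 0},{"x": 141,"y": 7,"z": 1,"rx": 0,"ry": 0,"rz": 0,"claw": 0},{"x": 141,"y": 7,"z": 1,"rx": 0,"ry": 0,"rz": 0,"claw": 0}]}}

```text
time_s: 7.58
position: [740.9, -203.2, 252.7]
tool_rot: [[0.998, 0.056, 0.003], [0.056, -0.998, -0.001], [0.003, 0.001, -1.0]]
contact_force: [2.4, 0.6, 1.8]
finger_gap: 9.0
```

Request:
{"name": "step_arm", "arguments": {"plan": [{"x": 0,"y": 0,"z": 0,"rx": 0,"ry": 0,"rz": 0,"claw": 26},{"x": 0,"y": 0,"z": 0,"rx": 0,"ry": 0,"rz": 0,"claw": 26},{"x": 0,"y": 0,"z": 0,"rx": 0,"ry": 0,"rz": 0,"claw": 26},{"x": 0,"y": 0,"z": 0,"rx": 0,"ry": 0,"rz": 0,"claw": 26},{"x": 4,"y": 0,"z": 8,"rx": 0,"ry": 0,"rz": 0,"claw": 26},{"x": 6,"y": 0,"z": 20,"rx": 0,"ry": 0,"rz": 0,"claw": 26},{"x": 6,"y": 0,"z": 40,"rx": 0,"ry": 0,"rz": 0,"claw": 26},{"x": 6,"y": 0,"z": 70,"rx": 0,"ry": 0,"rz": 0,"claw": 26},{"x": 6,"y": 0,"z": 100,"rx": 0,"ry": 0,"rz": 0,"claw": 26},{"x": 6,"y": 0,"z": 130,"rx": 0,"ry": 0,"rz": 0,"claw": 26}]}}

```text
time_s: 8.42
position: [742.5, -204.3, 384.6]
tool_rot: [[0.999, 0.053, -0.002], [0.053, -0.999, -0.0], [-0.002, -0.0, -1.0]]
contact_force: [-0.2, -0.4, -0.1]
finger_gap: 26.3
```

Request:
{"name": "step_arm", "arguments": {"plan": [{"x": -40,"y": 0,"z": 20,"rx": 0,"ry": 0,"rz": 0,"claw": 85},{"x": -80,"y": -2,"z": 20,"rx": 0,"ry": 0,"rz": 0,"claw": 85},{"x": -120,"y": -5,"z": 20,"rx": 0,"ry": 0,"rz": 0,"claw": 85},{"x": -160,"y": -10,"z": 10,"rx": 0,"ry": 0,"rz": 0,"claw": 85},{"x": -170,"y": -12,"z": -30,"rx": 0,"ry": 0,"rz": 0,"claw": 85},{"x": -170,"y": -12,"z": -60,"rx": 0,"ry": 0,"rz": 0,"claw": 85},{"x": -170,"y": -12,"z": -60,"rx": 0,"ry": 0,"rz": 0,"claw": 85},{"x": -170,"y": -12,"z": -60,"rx": 0,"ry": 0,"rz": 0,"claw": 85}]}}

```text
time_s: 9.08
position: [572.8, -215.2, 322.5]
tool_rot: [[0.999, 0.054, -0.003], [0.054, -0.999, 0.002], [-0.002, -0.002, -1.0]]
contact_force: [0.2, -1.0, 0.2]
finger_gap: 85.0
```

```bash
python3 - <<'E'
from h import *
s=get_state(); print(s["position"],s["tool_rot"]); d=save("wrist","w4.png");np.save("pics/w4s.npy",s,allow_pickle=True)
save("scene","s4.png"); save("top","t4.png")
a=cv2.imread("pics/w4.png");b=cv2.imread("pics/s4.png")[120:330,60:270];c=cv2.imread("pics/t4.png")[60:270,280:490]
bc=np.vstack([cv2.resize(b,(300,300)),cv2.resize(c,(300,300))])[:600]
a=cv2.resize(a,(500,375)); a=np.vstack([a,np.zeros((225,500,3),np.uint8)]); cv2.imwrite("pics/v4.png",np.hstack([a,bc]))
E
```

```text
[ 572.7786869  -215.16785414  322.46502448] [[ 0.9985179   0.05436657 -0.00250624]
 [ 0.05437114 -0.99851919  0.00179178]
 [-0.00240512 -0.00192539 -0.99999525]]
```

View pics/v4.png

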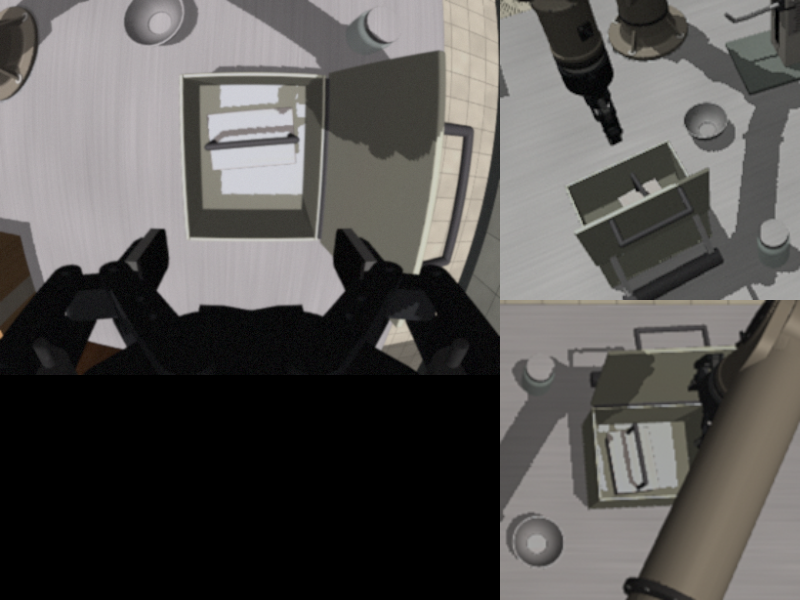

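The lid is open and standing by itself. The tub's handle bar runs roughly along world x, from about (213,150) to (303,142) in the wrist view.

```bash
python3 - <<'E'
from h import *
d=load("w4.png"); s=np.load("pics/w4s.npy",allow_pickle=True).item()
im=cv2.imread("pics/w4.png"); g=im.max(2)
m=(g<75).astype(np.uint8); m[:, :205]=0;m[:,312:]=0;m[:130]=0;m[165:]=0
n,l,st,c=cv2.connectedComponentsWithStats(m); print(st[1:][st[1:,4]>20])
k=1+np.argmax(st[1:,4]); p=np.argwhere(l==k)[:,::-1]
W=np.array([wonz(d,s,u,v,114)[:2] for u,v in p],np.float32); print(cv2.minAreaRect(W))
for u in(213,303): print(wonz(d,s,u,np.median(p[np.abs(p[:,0]-u)<4,1]),114).round(1))
for u,v,z in[(183,75,132),(328,77,132),(318,241,132),(190,238,132)]: print("rim",wonz(d,s,u*1.024,v*1.024,z).round())
cv2.imwrite("pics/c5.png",cv2.resize(im[70:255,180:345],None,fx=3.2,fy=3.2,interpolation=3))
E
```

```text
[[292 137  12   6  41]
 [211 143  18   6  50]]
((519.78759765625, -194.3890380859375), (22.854768753051758, 6.704620361328125), 2.4306511878967285)
[ 511.2 -196.8  114. ]
[nan nan nan]
rim [ 477. -106.  132.]
rim [664. -97. 132.]
rim [ 674. -325.  132.]
rim [ 489. -331.  132.]
  return _methods._mean(a, axis=axis, dtype=dtype,
  ret = ret.dtype.type(ret / rcount)
```

View pics/c5.png

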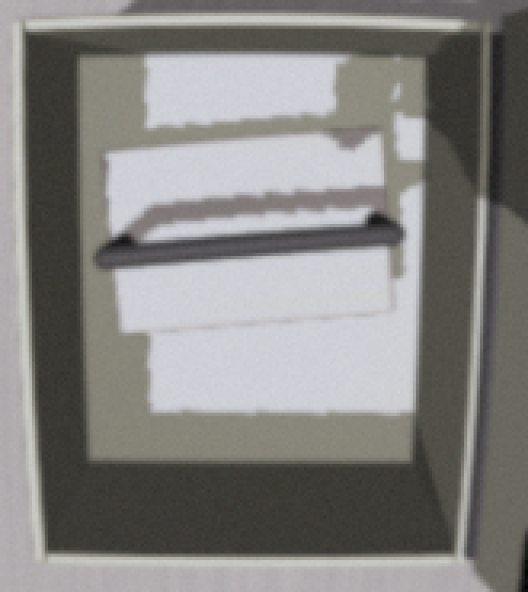

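```bash
python3 - <<'E'
from h import *
d=load("w4.png"); s=np.load("pics/w4s.npy",allow_pickle=True).item()
for u,v,z in[(100,256,114),(398,233,114),(105,152,53),(382,130,53),(393,312,53),(120,332,53)]: print(wonz(d,s,180+u/3.2,70+v/3.2,z).round(1))
E
```

```text
[ 508.9 -200.9  114. ]
[ 632.2 -184.4  114. ]
[ 500.4 -158.6   53. ]
[ 630.9 -140.9   53. ]
[ 643.  -228.4   53. ]
[ 510.6 -245.8   53. ]
```

Request:
{"name": "step_arm", "arguments": {"plan": [{"x": 0,"y": 10,"z": 0,"rx": 0,"ry": 0,"rz": 0.12,"claw": 60},{"x": 0,"y": 20,"z": 0,"rx": 0,"ry": 0,"rz": 0.24,"claw": 60},{"x": -1,"y": 22,"z": 0,"rx": 0,"ry": 0,"rz": 0.36,"claw": 60},{"x": -1,"y": 22,"z": 0,"rx": 0,"ry": 0,"rz": 0.48,"claw": 60},{"x": -1,"y": 22,"z": -20,"rx": 0,"ry": 0,"rz": 0.6,"claw": 60},{"x": -1,"y": 22,"z": -30,"rx": 0,"ry": 0,"rz": 0.72,"claw": 60},{"x": -1,"y": 22,"z": -40,"rx": 0,"ry": 0,"rz": 0.84,"claw": 60},{"x": -1,"y": 22,"z": -50,"rx": 0,"ry": 0,"rz": 0.96,"claw": 60},{"x": -1,"y": 22,"z": -60,"rx": 0,"ry": 0,"rz": 1.08,"claw": 60},{"x": -1,"y": 22,"z": -70,"rx": 0,"ry": 0,"rz": 1.2,"claw": 60},{"x": -1,"y": 22,"z": -80,"rx": 0,"ry": 0,"rz": 1.32,"claw": 60},{"x": -1,"y": 22,"z": -80,"rx": 0,"ry": 0,"rz": 1.44,"claw": 60}]}}

```text
time_s: 10.23
position: [573.4, -194.5, 242.5]
tool_rot: [[0.071, 0.997, -0.001], [0.997, -0.071, -0.001], [-0.001, -0.001, -1.0]]
contact_force: [-0.7, 1.3, 0.4]
finger_gap: 60.3
```

Request:
{"name": "step_arm", "arguments": {"plan": [{"x": 0,"y": 0,"z": 0,"rx": 0,"ry": 0,"rz": 0.1,"claw": 60},{"x": 0,"y": 0,"z": -20,"rx": 0,"ry": 0,"rz": 0.21,"claw": 60},{"x": 0,"y": 0,"z": -40,"rx": 0,"ry": 0,"rz": 0.21,"claw": 60},{"x": 0,"y": 0,"z": -50,"rx": 0,"ry": 0,"rz": 0.21,"claw": 60},{"x": 0,"y": 0,"z": -50,"rx": 0,"ry": 0,"rz": 0.21,"claw": 60},{"x": 0,"y": 0,"z": -50,"rx": 0,"ry": 0,"rz": 0.21,"claw": 60}]}}

```text
time_s: 10.73
position: [573.7, -194.6, 193.6]
tool_rot: [[-0.132, 0.991, 0.0], [0.991, 0.132, -0.001], [-0.001, 0.0, -1.0]]
contact_force: [-0.4, 1.4, 0.3]
finger_gap: 59.7
```

```bash
python3 - <<'E'
from h import *
s=get_state(); print(s["position"],np.degrees(np.arctan2(s["tool_rot"][1,0],s["tool_rot"][0,0])),s["joints"].round(2)); d=save("wrist","w6.png");np.save("pics/w6s.npy",s,allow_pickle=True)
cv2.imwrite("pics/w6b.png",cv2.resize(cv2.imread("pics/w6.png"),None,fx=1.5,fy=1.5))
E
```

```text
[ 573.6592733  -194.56065551  193.56704343] 97.60751169987157 [-0.1   0.35  0.47  1.66 -0.17  1.18  2.1 ]
```

View pics/w6b.png

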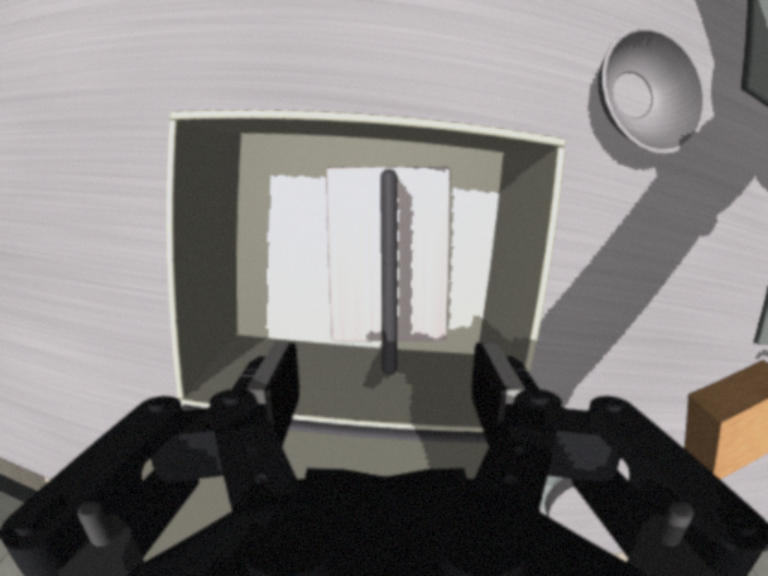

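The jaws straddle the bar, whose ends are at (259,118) and (260,245), with the yaw aligned. I'll do one along-bar check and then go down.

```bash
python3 - <<'E'
from h import *
d=load("w6.png"); s=np.load("pics/w6s.npy",allow_pickle=True).item()
for u,v in[(259.3,117),(260,246)]: print(wonz(d,s,u,v,114).round(1))
E
```

```text
[ 509.9 -200.4  114. ]
[ 631.2 -183.3  114. ]
```

Request:
{"name": "step_arm", "arguments": {"plan": [{"x": -3,"y": 2,"z": -30,"rx": 0,"ry": 0,"rz": 0,"claw": 60},{"x": -3,"y": 2,"z": -60,"rx": 0,"ry": 0,"rz": 0,"claw": 60},{"x": -3,"y": 2,"z": -90,"rx": 0,"ry": 0,"rz": 0,"claw": 60},{"x": -3,"y": 2,"z": -115,"rx": 0,"ry": 0,"rz": 0,"claw": 60},{"x": -3,"y": 2,"z": -130,"rx": 0,"ry": 0,"rz": 0,"claw": 60},{"x": -3,"y": 2,"z": -138,"rx": 0,"ry": 0,"rz": 0,"claw": 60},{"x": -3,"y": 2,"z": -138,"rx": 0,"ry": 0,"rz": 0,"claw": 60}]}}

```text
time_s: 11.37
position: [569.8, -192.0, 54.3]
tool_rot: [[-0.133, 0.991, -0.001], [0.991, 0.133, 0.0], [0.0, -0.001, -1.0]]
contact_force: [-0.6, 0.2, 0.3]
finger_gap: 59.9
```

Request:
{"name": "step_arm", "arguments": {"plan": [{"x": 0,"y": 0,"z": 0,"rx": 0,"ry": 0,"rz": 0,"claw": 0},{"x": 0,"y": 0,"z": 0,"rx": 0,"ry": 0,"rz": 0,"claw": 0},{"x": 0,"y": 0,"z": 0,"rx": 0,"ry": 0,"rz": 0,"claw": 0},{"x": 0,"y": 0,"z": 0,"rx": 0,"ry": 0,"rz": 0,"claw": 0},{"x": 0,"y": 0,"z": 0,"rx": 0,"ry": 0,"rz": 0,"claw": 0},{"x": 0,"y": 0,"z": 0,"rx": 0,"ry": 0,"rz": 0,"claw": 0},{"x": 0,"y": 0,"z": 0,"rx": 0,"ry": 0,"rz": 0,"claw": 0},{"x": 0,"y": 0,"z": 0,"rx": 0,"ry": 0,"rz": 0,"claw": 0}], "grip_force": 70}}

```text
time_s: 12.03
position: [570.9, -192.7, 56.2]
tool_rot: [[-0.133, 0.991, 0.002], [0.991, 0.133, -0.001], [-0.001, 0.002, -1.0]]
contact_force: [-0.2, -0.7, 5.8]
finger_gap: 7.6
```

Request:
{"name": "step_arm", "arguments": {"plan": [{"x": 0,"y": 0,"z": 5,"rx": 0,"ry": 0,"rz": 0,"claw": 0},{"x": 0,"y": 0,"z": 12,"rx": 0,"ry": 0,"rz": 0,"claw": 0},{"x": 0,"y": 0,"z": 25,"rx": 0,"ry": 0,"rz": 0,"claw": 0},{"x": 0,"y": 0,"z": 40,"rx": 0,"ry": 0,"rz": 0,"claw": 0},{"x": 0,"y": 0,"z": 58,"rx": 0,"ry": 0,"rz": 0,"claw": 0},{"x": 0,"y": 0,"z": 78,"rx": 0,"ry": 0,"rz": 0,"claw": 0},{"x": 0,"y": 0,"z": 98,"rx": 0,"ry": 0,"rz": 0,"claw": 0},{"x": 0,"y": 0,"z": 118,"rx": 0,"ry": 0,"rz": 0,"claw": 0},{"x": 0,"y": 0,"z": 138,"rx": 0,"ry": 0,"rz": 0,"claw": 0},{"x": 0,"y": 0,"z": 158,"rx": 0,"ry": 0,"rz": 0,"claw": 0},{"x": 0,"y": 0,"z": 172,"rx": 0,"ry": 0,"rz": 0,"claw": 0},{"x": 0,"y": 0,"z": 180,"rx": 0,"ry": 0,"rz": 0,"claw": 0}]}}

```text
time_s: 13.03
position: [570.5, -192.4, 237.6]
tool_rot: [[-0.133, 0.991, 0.003], [0.991, 0.133, -0.0], [-0.001, 0.003, -1.0]]
contact_force: [1.2, -0.1, -4.2]
finger_gap: 7.8
```

Request:
{"name": "step_arm", "arguments": {"plan": [{"x": -2,"y": 8,"z": 0,"rx": 0,"ry": 0,"rz": 0,"claw": 0},{"x": -4,"y": 20,"z": 0,"rx": 0,"ry": 0,"rz": -0.01,"claw": 0},{"x": -7,"y": 38,"z": 0,"rx": 0,"ry": 0,"rz": -0.02,"claw": 0},{"x": -10,"y": 62,"z": 0,"rx": 0,"ry": 0,"rz": -0.03,"claw": 0},{"x": -13,"y": 88,"z": 0,"rx": 0,"ry": 0,"rz": -0.04,"claw": 0},{"x": -16,"y": 114,"z": 0,"rx": 0,"ry": 0,"rz": -0.05,"claw": 0},{"x": -19,"y": 140,"z": 0,"rx": 0,"ry": 0,"rz": -0.06,"claw": 0},{"x": -22,"y": 166,"z": 0,"rx": 0,"ry": 0,"rz": -0.07,"claw": 0},{"x": -25,"y": 192,"z": -5,"rx": 0,"ry": 0,"rz": -0.08,"claw": 0},{"x": -28,"y": 216,"z": -10,"rx": 0,"ry": 0,"rz": -0.09,"claw": 0},{"x": -31,"y": 234,"z": -16,"rx": 0,"ry": 0,"rz": -0.1,"claw": 0},{"x": -33,"y": 246,"z": -20,"rx": 0,"ry": 0,"rz": -0.1,"claw": 0}]}}

```text
time_s: 14.03
position: [534.7, 57.4, 213.1]
tool_rot: [[-0.037, 0.999, -0.004], [0.999, 0.037, 0.001], [0.001, -0.004, -1.0]]
contact_force: [0.0, 0.6, -3.3]
finger_gap: 7.8
```

Request:
{"name": "step_arm", "arguments": {"plan": [{"x": 0,"y": 5,"z": -6,"rx": 0,"ry": 0,"rz": 0,"claw": 0},{"x": 0,"y": 12,"z": -15,"rx": 0,"ry": 0,"rz": 0,"claw": 0},{"x": 0,"y": 20,"z": -25,"rx": 0,"ry": 0,"rz": 0,"claw": 0},{"x": 0,"y": 27,"z": -35,"rx": 0,"ry": 0,"rz": 0,"claw": 0},{"x": 0,"y": 33,"z": -43,"rx": 0,"ry": 0,"rz": 0,"claw": 0},{"x": 0,"y": 37,"z": -50,"rx": 0,"ry": 0,"rz": 0,"claw": 0},{"x": 0,"y": 40,"z": -54,"rx": 0,"ry": 0,"rz": 0,"claw": 0},{"x": 0,"y": 40,"z": -56,"rx": 0,"ry": 0,"rz": 0,"claw": 0},{"x": 0,"y": 40,"z": -56,"rx": 0,"ry": 0,"rz": 0,"claw": 0},{"x": 0,"y": 40,"z": -56,"rx": 0,"ry": 0,"rz": 0,"claw": 0}]}}

```text
time_s: 14.87
position: [537.3, 93.3, 159.2]
tool_rot: [[-0.033, 0.999, 0.001], [0.999, 0.033, -0.0], [-0.0, 0.001, -1.0]]
contact_force: [0.2, 0.0, -3.7]
finger_gap: 7.3
```

```bash
python3 - <<'E'
from h import *
s=get_state(); print(s["position"],np.degrees(np.arctan2(s["tool_rot"][1,0],s["tool_rot"][0,0])),s["contact_force"]); d=save("wrist","w7.png");np.save("pics/w7s.npy",s,allow_pickle=True)
save("scene","s7.png");save("top","t7.png")
a=cv2.resize(cv2.imread("pics/w7.png"),(480,360)); b=cv2.resize(cv2.imread("pics/s7.png")[90:270,200:400],(320,288)); c=cv2.resize(cv2.imread("pics/t7.png")[100:280,150:350],(320,288))
a=np.vstack([a,np.zeros((216,480,3),np.uint8)]); cv2.imwrite("pics/v7.png",np.hstack([a,np.vstack([b,c])]))
E
```

```text
[537.3060063   93.34432877 159.16813634] 91.8624797239614 [ 0.18941069  0.04576308 -3.73907234]
```

View pics/v7.png

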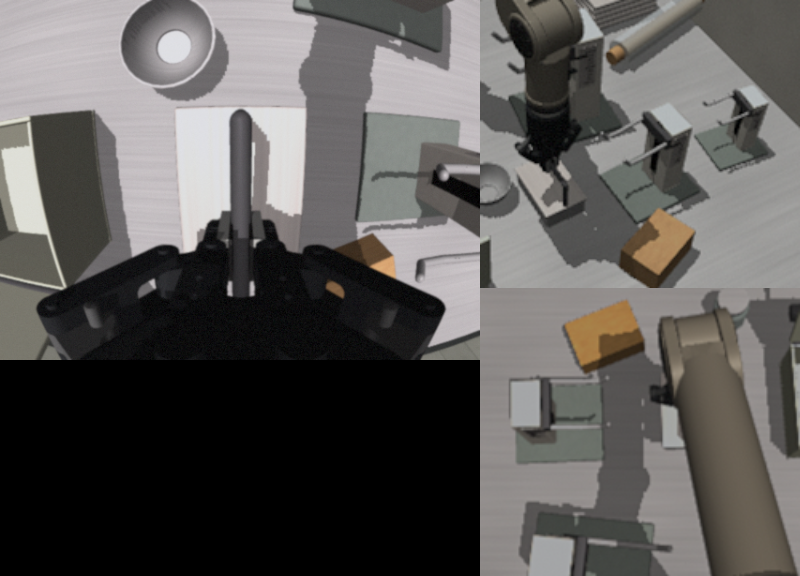

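```bash
python3 - <<'E'
from h import *
d=load("w7.png"); s=np.load("pics/w7s.npy",allow_pickle=True).item()
k=512/480
for n,u,v,z in[("tipB",441,176,199),("tipA",421,277,199),("barend",240,110,217),("baseB",357,220,12),("baseB2",366,112,12),("tubtop",177,107,157),("tubtop2",305,108,157)]: print(n,wonz(d,s,u*k,v*k,z).round(1))
# scene view predictions: bar end right(+x) etc in crop coords
S=load("s7.png"); 
for X in[(602,94,217),(602,94,210),(478,227,199),(578,227,199),(498,227,199),(538,254,185)]: print(X,((proj(S,X)-[200,90])*1.6+[480,0]).round())
E
```

```text
tipB [502.2 221.9 199. ]
tipA [579.2 228.7 199. ]
barend [471.9  91.  217. ]
baseB [611.3 255.7  12. ]
baseB2 [466. 249.  12.]
tubtop [471.2  48.7 157. ]
tubtop2 [469.1 134.4 157. ]
(602, 94, 217) [563. 187.]
(602, 94, 210) [563. 189.]
(478, 227, 199) [594. 124.]
(578, 227, 199) [619. 158.]
(498, 227, 199) [598. 130.]
(538, 254, 185) [620. 144.]
```

Request:
{"name": "step_arm", "arguments": {"plan": [{"x": 4,"y": 8,"z": 0,"rx": 0,"ry": 0,"rz": 0,"claw": 0},{"x": 4,"y": 20,"z": 0,"rx": 0,"ry": 0,"rz": 0,"claw": 0},{"x": 4,"y": 35,"z": 0,"rx": 0,"ry": 0,"rz": 0,"claw": 0},{"x": 4,"y": 50,"z": 0,"rx": 0,"ry": 0,"rz": 0,"claw": 0},{"x": 4,"y": 65,"z": 0,"rx": 0,"ry": 0,"rz": 0,"claw": 0},{"x": 4,"y": 80,"z": 0,"rx": 0,"ry": 0,"rz": 0,"claw": 0},{"x": 4,"y": 94,"z": 0,"rx": 0,"ry": 0,"rz": 0,"claw": 0},{"x": 4,"y": 104,"z": 0,"rx": 0,"ry": 0,"rz": 0,"claw": 0},{"x": 4,"y": 110,"z": 0,"rx": 0,"ry": 0,"rz": 0,"claw": 0},{"x": 4,"y": 112,"z": 0,"rx": 0,"ry": 0,"rz": 0,"claw": 0},{"x": 4,"y": 112,"z": 0,"rx": 0,"ry": 0,"rz": 0,"claw": 0}]}}

```text
time_s: 15.93
position: [540.9, 206.2, 158.8]
tool_rot: [[-0.034, 0.999, -0.0], [0.999, 0.034, -0.0], [-0.0, -0.0, -1.0]]
contact_force: [0.6, 0.4, -3.3]
finger_gap: 7.8
```

```bash
python3 - <<'E'
from h import *
s=get_state(); print(s["position"],np.degrees(np.arctan2(s["tool_rot"][1,0],s["tool_rot"][0,0])),s["contact_force"]); d=save("wrist","w8.png");np.save("pics/w8s.npy",s,allow_pickle=True)
save("scene","s8.png")
a=cv2.resize(cv2.imread("pics/w8.png"),(480,360)); b=cv2.resize(cv2.imread("pics/s8.png")[130:230,240:350],(320,291),interpolation=3)
a=np.vstack([a,np.zeros((240,480,3),np.uint8)]); b=np.vstack([b,np.zeros((309,320,3),np.uint8)]);cv2.imwrite("pics/v8.png",np.hstack([a,b]))
E
```

```text
[540.89298079 206.21749829 158.81687611] 91.94200639703193 [ 0.57779916  0.35235764 -3.28789291]
```

View pics/v8.png

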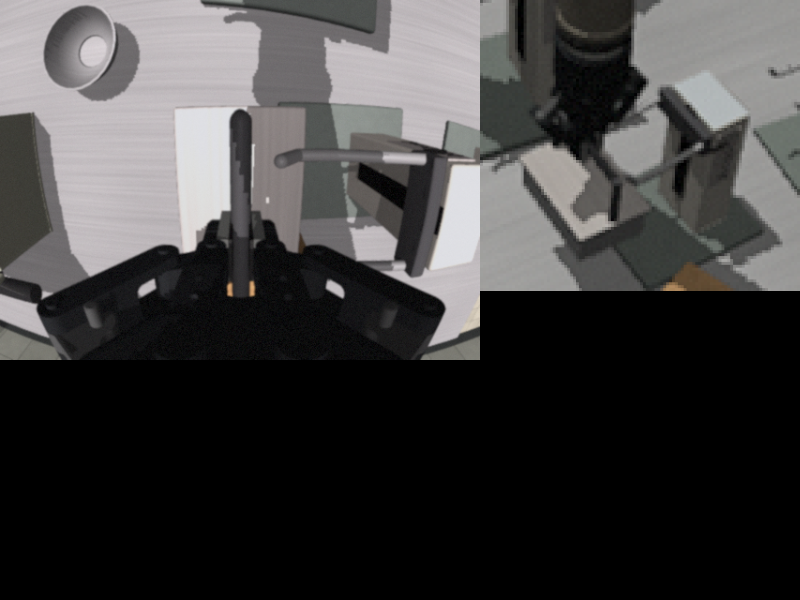

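```bash
python3 - <<'E'
from h import *
d=load("w8.png"); s=np.load("pics/w8s.npy",allow_pickle=True).item(); k=512/480
for n,u,v,z in[("tip",281,160,199),("root",425,158,180),("root2",405,266,180),("barend",240,111,217),("baseL",290,103,12),("baseR",402,107,12)]: print(n,wonz(d,s,u*k,v*k,z).round(1))
E
```

```text
tip [500.9 226.3 199. ]
root [497.6 332.9 180. ]
root2 [583.5 337.5 180. ]
barend [475.9 203.8 217. ]
baseL [466.8 262.3  12. ]
baseR [456.4 416.1  12. ]
```

Request:
{"name": "step_arm", "arguments": {"plan": [{"x": 0,"y": 6,"z": 0,"rx": 0,"ry": 0,"rz": 0,"claw": 0},{"x": 0,"y": 15,"z": 0,"rx": 0,"ry": 0,"rz": 0,"claw": 0},{"x": 0,"y": 25,"z": 0,"rx": 0,"ry": 0,"rz": 0,"claw": 0},{"x": 0,"y": 35,"z": 0,"rx": 0,"ry": 0,"rz": 0,"claw": 0},{"x": 0,"y": 43,"z": 0,"rx": 0,"ry": 0,"rz": 0,"claw": 0},{"x": 0,"y": 47,"z": 0,"rx": 0,"ry": 0,"rz": 0,"claw": 0},{"x": 0,"y": 47,"z": 0,"rx": 0,"ry": 0,"rz": 0,"claw": 0},{"x": 0,"y": 47,"z": -5,"rx": 0,"ry": 0,"rz": 0,"claw": 0},{"x": 0,"y": 47,"z": -10,"rx": 0,"ry": 0,"rz": 0,"claw": 0},{"x": 0,"y": 47,"z": -15,"rx": 0,"ry": 0,"rz": 0,"claw": 0},{"x": 0,"y": 47,"z": -20,"rx": 0,"ry": 0,"rz": 0,"claw": 0},{"x": 0,"y": 47,"z": -20,"rx": 0,"ry": 0,"rz": 0,"claw": 0}]}}

```text
time_s: 17.03
position: [539.9, 251.9, 137.2]
tool_rot: [[-0.033, 0.999, -0.003], [0.999, 0.033, -0.001], [-0.001, -0.003, -1.0]]
contact_force: [0.5, -0.4, -3.8]
finger_gap: 7.5
```

Request:
{"name": "step_arm", "arguments": {"plan": [{"x": 0,"y": 0,"z": -3,"rx": 0,"ry": 0,"rz": 0,"claw": 0},{"x": 0,"y": 0,"z": -6,"rx": 0,"ry": 0,"rz": 0,"claw": 0},{"x": 0,"y": 0,"z": -8,"rx": 0,"ry": 0,"rz": 0,"claw": 0},{"x": 0,"y": 0,"z": -10,"rx": 0,"ry": 0,"rz": 0,"claw": 0},{"x": 0,"y": 0,"z": -12,"rx": 0,"ry": 0,"rz": 0,"claw": 0},{"x": 0,"y": 0,"z": -14,"rx": 0,"ry": 0,"rz": 0,"claw": 0},{"x": 0,"y": 0,"z": -16,"rx": 0,"ry": 0,"rz": 0,"claw": 0},{"x": 0,"y": 0,"z": -18,"rx": 0,"ry": 0,"rz": 0,"claw": 0},{"x": 0,"y": 0,"z": -18,"rx": 0,"ry": 0,"rz": 0,"claw": 0},{"x": 0,"y": 0,"z": -18,"rx": 0,"ry": 0,"rz": 0,"claw": 0}]}}

```text
time_s: 17.87
position: [540.9, 253.0, 120.9]
tool_rot: [[-0.033, 0.999, 0.0], [0.999, 0.033, 0.0], [0.0, 0.0, -1.0]]
contact_force: [-0.3, 0.3, -2.6]
finger_gap: 7.5
```

Request:
{"name": "step_arm", "arguments": {"plan": [{"x": 0,"y": 0,"z": -2,"rx": 0,"ry": 0,"rz": 0,"claw": 0},{"x": 0,"y": 0,"z": -4,"rx": 0,"ry": 0,"rz": 0,"claw": 0},{"x": 0,"y": 0,"z": -4,"rx": 0,"ry": 0,"rz": 0,"claw": 0},{"x": 0,"y": 0,"z": -4,"rx": 0,"ry": 0,"rz": 0,"claw": 0}]}}

```text
time_s: 18.2
position: [541.1, 253.0, 117.0]
tool_rot: [[-0.033, 0.999, 0.0], [0.999, 0.033, 0.0], [0.0, 0.0, -1.0]]
contact_force: [-0.4, -0.6, -1.8]
finger_gap: 7.7
```

The force drops about 0.2 N per mm, which matches the 200 N/m spring, so the bar is loading the hook. I'll keep lowering.

Request:
{"name": "step_arm", "arguments": {"plan": [{"x": 0,"y": 0,"z": -2,"rx": 0,"ry": 0,"rz": 0,"claw": 0},{"x": 0,"y": 0,"z": -4,"rx": 0,"ry": 0,"rz": 0,"claw": 0},{"x": 0,"y": 0,"z": -6,"rx": 0,"ry": 0,"rz": 0,"claw": 0},{"x": 0,"y": 0,"z": -7,"rx": 0,"ry": 0,"rz": 0,"claw": 0},{"x": 0,"y": 0,"z": -7,"rx": 0,"ry": 0,"rz": 0,"claw": 0},{"x": 0,"y": 0,"z": -7,"rx": 0,"ry": 0,"rz": 0,"claw": 0}]}}

```text
time_s: 18.7
position: [541.1, 253.0, 110.0]
tool_rot: [[-0.033, 0.999, 0.0], [0.999, 0.033, 0.0], [0.0, 0.0, -1.0]]
contact_force: [0.4, 0.4, 0.6]
finger_gap: 7.6
```

```bash
python3 - <<'E'
from h import *
s=get_state(); print(s["position"],s["contact_force"]); d=save("wrist","w9.png"); save("scene","s9.png")
a=cv2.resize(cv2.imread("pics/w9.png"),(480,360)); b=cv2.resize(cv2.imread("pics/s9.png")[130:230,240:350],(320,291),interpolation=3)
b=np.vstack([b,np.zeros((69,320,3),np.uint8)]);cv2.imwrite("pics/v9.png",np.hstack([a,b]))
E
```

```text
[541.1323076  253.03454622 110.03733176] [0.38526183 0.42890305 0.55711024]
```

View pics/v9.png

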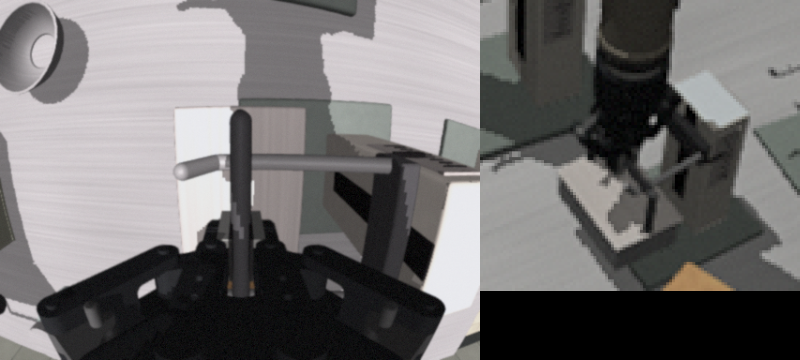

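The bar lies across both prongs and the wrist force is about zero. I'll release and withdraw.

Request:
{"name": "step_arm", "arguments": {"plan": [{"x": 0,"y": 0,"z": 0,"rx": 0,"ry": 0,"rz": 0,"claw": 12},{"x": 0,"y": 0,"z": 0,"rx": 0,"ry": 0,"rz": 0,"claw": 18},{"x": 0,"y": 0,"z": 0,"rx": 0,"ry": 0,"rz": 0,"claw": 26},{"x": 0,"y": 0,"z": 0,"rx": 0,"ry": 0,"rz": 0,"claw": 36},{"x": 0,"y": 0,"z": 0,"rx": 0,"ry": 0,"rz": 0,"claw": 40},{"x": 0,"y": 0,"z": 0,"rx": 0,"ry": 0,"rz": 0,"claw": 40},{"x": 0,"y": 0,"z": 0,"rx": 0,"ry": 0,"rz": 0,"claw": 40},{"x": 0,"y": 0,"z": 0,"rx": 0,"ry": 0,"rz": 0,"claw": 40},{"x": 0,"y": 0,"z": 0,"rx": 0,"ry": 0,"rz": 0,"claw": 40}]}}

```text
time_s: 19.55
position: [540.9, 252.9, 109.9]
tool_rot: [[-0.033, 0.999, -0.0], [0.999, 0.033, 0.0], [0.0, -0.0, -1.0]]
contact_force: [-0.3, -0.8, 0.7]
finger_gap: 40.0
```

Request:
{"name": "step_arm", "arguments": {"plan": [{"x": 0,"y": 0,"z": 5,"rx": 0,"ry": 0,"rz": 0,"claw": 40},{"x": 0,"y": 0,"z": 12,"rx": 0,"ry": 0,"rz": 0,"claw": 40},{"x": 0,"y": 0,"z": 22,"rx": 0,"ry": 0,"rz": 0,"claw": 40},{"x": 0,"y": 0,"z": 35,"rx": 0,"ry": 0,"rz": 0,"claw": 40},{"x": 0,"y": 0,"z": 55,"rx": 0,"ry": 0,"rz": 0,"claw": 40},{"x": 0,"y": 0,"z": 80,"rx": 0,"ry": 0,"rz": 0,"claw": 40},{"x": 0,"y": 0,"z": 110,"rx": 0,"ry": 0,"rz": 0,"claw": 40},{"x": 0,"y": 0,"z": 140,"rx": 0,"ry": 0,"rz": 0,"claw": 40},{"x": 0,"y": 0,"z": 160,"rx": 0,"ry": 0,"rz": 0,"claw": 40},{"x": 0,"y": 0,"z": 170,"rx": 0,"ry": 0,"rz": 0,"claw": 40}]}}

```text
time_s: 20.38
position: [542.7, 253.5, 284.8]
tool_rot: [[-0.033, 0.999, 0.006], [0.999, 0.033, 0.004], [0.004, 0.006, -1.0]]
contact_force: [-0.1, -0.3, -0.7]
finger_gap: 40.3
```

Request:
{"name": "step_arm", "arguments": {"plan": [{"x": 0,"y": -30,"z": 0,"rx": 0,"ry": 0,"rz": 0,"claw": 40},{"x": 0,"y": -70,"z": 0,"rx": 0,"ry": 0,"rz": 0,"claw": 40},{"x": 0,"y": -100,"z": 0,"rx": 0,"ry": 0,"rz": 0,"claw": 40},{"x": 0,"y": -100,"z": 0,"rx": 0,"ry": 0,"rz": 0,"claw": 40},{"x": 0,"y": -100,"z": 0,"rx": 0,"ry": 0,"rz": 0,"claw": 40},{"x": 0,"y": -100,"z": 0,"rx": 0,"ry": 0,"rz": 0,"claw": 40},{"x": 0,"y": -100,"z": 0,"rx": 0,"ry": 0,"rz": 0,"claw": 40},{"x": 0,"y": -100,"z": 0,"rx": 0,"ry": 0,"rz": 0,"claw": 40},{"x": 0,"y": -100,"z": 0,"rx": 0,"ry": 0,"rz": 0,"claw": 40},{"x": 0,"y": -100,"z": 0,"rx": 0,"ry": 0,"rz": 0,"claw": 40},{"x": 0,"y": -100,"z": 0,"rx": 0,"ry": 0,"rz": 0,"claw": 40},{"x": 0,"y": -100,"z": 0,"rx": 0,"ry": 0,"rz": 0,"claw": 40}]}}

```text
time_s: 21.38
position: [540.9, 153.1, 279.8]
tool_rot: [[-0.034, 0.999, -0.0], [0.999, 0.034, 0.0], [0.0, -0.0, -1.0]]
contact_force: [0.1, -0.5, -0.9]
finger_gap: 40.1
```

Request:
{"name": "step_arm", "arguments": {"plan": [{"x": 0,"y": 0,"z": 0,"rx": 0,"ry": 0,"rz": 0,"claw": 40},{"x": 0,"y": 0,"z": 0,"rx": 0,"ry": 0,"rz": 0,"claw": 40},{"x": 0,"y": 0,"z": 0,"rx": 0,"ry": 0,"rz": 0,"claw": 40},{"x": 0,"y": 0,"z": 0,"rx": 0,"ry": 0,"rz": 0,"claw": 40},{"x": 0,"y": 0,"z": 0,"rx": 0,"ry": 0,"rz": 0,"claw": 40},{"x": 0,"y": 0,"z": 0,"rx": 0,"ry": 0,"rz": 0,"claw": 40},{"x": 0,"y": 0,"z": 0,"rx": 0,"ry": 0,"rz": 0,"claw": 40},{"x": 0,"y": 0,"z": 0,"rx": 0,"ry": 0,"rz": 0,"claw": 40},{"x": 0,"y": 0,"z": 0,"rx": 0,"ry": 0,"rz": 0,"claw": 40},{"x": 0,"y": 0,"z": 0,"rx": 0,"ry": 0,"rz": 0,"claw": 40},{"x": 0,"y": 0,"z": 0,"rx": 0,"ry": 0,"rz": 0,"claw": 40},{"x": 0,"y": 0,"z": 0,"rx": 0,"ry": 0,"rz": 0,"claw": 40}]}}

```text
time_s: 22.38
position: [540.9, 152.9, 279.9]
tool_rot: [[-0.033, 0.999, -0.0], [0.999, 0.033, 0.0], [0.0, -0.0, -1.0]]
contact_force: [0.5, 0.2, 0.3]
finger_gap: 39.8
```

```bash
python3 - <<'E'
from h import *
s=get_state(); print(s["time_s"],s["position"],s["contact_force"]); d=save("wrist","w10.png"); a0=save("scene","s10.png")["pixels"].astype(int)
a1=capture("scene")["pixels"].astype(int); print("moving px",(np.abs(a0-a1).max(2)>40)[100:250,230:360].sum())
a=cv2.resize(cv2.imread("pics/w10.png"),(400,300)); b=cv2.resize(cv2.imread("pics/s10.png")[100:330,60:370],(400,297),interpolation=3)
cv2.imwrite("pics/v10.png",np.hstack([a[:297],b]))
E
```

```text
22.3833 [540.91823796 152.89622756 279.89727319] [0.53695642 0.18347732 0.28617579]
moving px 0
```

The picture limit is reached, so I'll check the final state numerically: tub bar location, bystander pixels, lid and stillness.

Request:
{"name": "step_arm", "arguments": {"plan": [{"x": 0,"y": 0,"z": 0,"rx": 0,"ry": 0,"rz": 0,"claw": 40},{"x": 0,"y": 0,"z": 0,"rx": 0,"ry": 0,"rz": 0,"claw": 40},{"x": 0,"y": 0,"z": 0,"rx": 0,"ry": 0,"rz": 0,"claw": 40},{"x": 0,"y": 0,"z": 0,"rx": 0,"ry": 0,"rz": 0,"claw": 40},{"x": 0,"y": 0,"z": 0,"rx": 0,"ry": 0,"rz": 0,"claw": 40},{"x": 0,"y": 0,"z": 0,"rx": 0,"ry": 0,"rz": 0,"claw": 40}]}}

```text
time_s: 23.03
position: [540.9, 152.9, 279.9]
tool_rot: [[-0.033, 0.999, -0.0], [0.999, 0.033, 0.0], [0.0, -0.0, -1.0]]
contact_force: [-0.2, 0.1, 0.3]
finger_gap: 40.3
```

```bash
python3 - <<'E'
from h import *
s=get_state(); d=save("wrist","w11.png"); save("scene","s11.png")
i=cv2.imread
print("w10-w11 diff px",(cv2.absdiff(i("pics/w10.png"),i("pics/w11.png")).max(2)>45).sum())
s0,s4,s9,s11=[i(f"pics/{n}.png") for n in("scene0","s4","s9","s11")]
D=lambda a,b,x0,y0,x1,y1:int((cv2.absdiff(a,b).max(2)>40)[y0:y1,x0:x1].sum())
for n,bx in dict(jar=(238,272,266,308),carton=(285,220,338,270),bowl=(186,190,222,225)).items(): print(n,D(s0,s11,*bx),D(s4,s11,*bx))
print("lid/bin s4->s11",D(s4,s11,90,210,160,330))
# tub region in scene before release (s9) vs now
print("tub s9->s11",D(s9,s11,265,185,312,225))
# dark bar in wrist picture
m=(i("pics/w11.png").max(2)<90).astype(np.uint8); n,l,st,c=cv2.connectedComponentsWithStats(m)
for k in range(1,n):
    if st[k,4]>60:
        p=np.argwhere(l==k)[:,::-1]; W=np.array([wonz(d,s,u,v,168)[:2] for u,v in p],np.float32); print(st[k],np.round(cv2.minAreaRect(W)[0]),np.round(cv2.minAreaRect(W)[1]),round(cv2.minAreaRect(W)[2],1))
E
```

```text
w10-w11 diff px 0
jar 44 131
carton 796 933
bowl 0 0
lid/bin s4->s11 252
tub s9->s11 575
[ 261    0  150   58 5205] [377. 236.] [ 68. 170.] 9.3
[127  28  51  51 693] [403.  34.] [28. 67.] 45.2
[319 112  24   6 131] [471. 225.] [ 5. 24.] 4.4
[  60  115   57  136 5324] [553. -39.] [164.  64.] 3.2
[299 119   4  65 159] [510. 196.] [65.  3.] 3.0
[   12   120   500   264 48458] [720. 164.] [ 489. 1037.] 0.4
[   0  130   37  106 2049] [ 564. -167.] [ 80. 162.] 76.1
[330 141  16   8  72] [501. 234.] [ 7. 16.] 3.7
[ 371  141   77   82 2893] [535. 319.] [95. 94.] 83.9
[476 159  36  35 557] [526. 464.] [49. 76.] 9.4
[476 179  19  17 180] [539. 445.] [38. 16.] 78.5
[266 236  25  23 225] [615. 179.] [18. 32.] 21.9
[498 240  14  52 387] [670. 546.] [106.  32.] 28.0
[  0 245  81  12 233] [ 648. -151.] [  6. 166.] 2.8
[  0 363  10  11  75] [ 991. -406.] [28. 52.] 57.3
```

Shadows explain part of those differences. I'll check the carton by hue, and the bar by its profile around the predicted place.

```bash
python3 - <<'E'
from h import *
i=cv2.imread
for n in("scene0","s11"):
    h=cv2.cvtColor(i(f"pics/{n}.png"),cv2.COLOR_BGR2HSV)[215:275,280:345]; m=cv2.inRange(h,(5,90,30),(25,255,255)); p=np.argwhere(m)
    print("carton",n,len(p),p.mean(0).round(1),p.min(0),p.max(0))
for n in("scene0","s4","s11"):
    g=cv2.cvtColor(i(f"pics/{n}.png"),cv2.COLOR_BGR2GRAY)[265:315,230:275]; e=cv2.Canny(g,60,140); p=np.argwhere(e); print("jar edges",n,len(p),p.mean(0).round(1))
# lid: roller+lid edges
g4,g11=[cv2.cvtColor(i(f"pics/{n}.png"),cv2.COLOR_BGR2GRAY)[190:330,90:220].astype(np.float32) for n in("s4","s11")]
print("lid shift",cv2.phaseCorrelate(g4,g11))
d=load("w11.png"); s=get_state(); T=np.array(d["T_tool_cam"]);R=np.array(s["tool_rot"])
def wp(X):
    p=(np.linalg.inv(T)@np.r_[R.T@(np.array(X)-s["position"]),1])[:3]; f=192/np.tan(np.radians(d["fov_y"])/2)
    th=np.arctan2(np.hypot(*p[:2]),p[2]); return p[:2]/np.hypot(*p[:2])*th*f+[d["cx"],d["cy"]]
im=i("pics/w11.png").max(2)
for x in(480,490,515,525,540,555):
    prof=[]
    for y in range(235,273,3):
        u,v=wp((x,y,168)); prof.append(int(im[int(round(v)),int(round(u))]))
    print(x,wp((x,253,168)).round(),prof)
E
```

```text
carton scene0 1373 [30.1 29.8] [5 7] [56 53]
carton s11 1371 [30.2 29.7] [5 7] [56 53]
jar edges scene0 189 [33.1 22.1]
jar edges s4 172 [27.5 24.6]
jar edges s11 181 [32.  22.7]
lid shift ((0.5038977583697175, 0.048110213708085325), 0.6272052878705563)
480 [356. 126.] [24, 23, 22, 27, 32, 50, 50, 130, 217, 217, 215, 215, 154]
490 [356. 135.] [133, 134, 130, 129, 61, 51, 54, 96, 216, 215, 214, 214, 174]
515 [354. 159.] [127, 132, 130, 129, 102, 42, 53, 54, 133, 215, 215, 214, 194]
525 [353. 169.] [127, 130, 134, 127, 112, 45, 51, 51, 118, 162, 212, 213, 207]
540 [351. 183.] [127, 130, 130, 131, 116, 43, 49, 50, 95, 129, 141, 207, 202]
555 [350. 196.] [124, 126, 131, 130, 125, 47, 49, 51, 98, 129, 127, 119, 148]
```

```bash
python3 -c "
from station import *
print(close_job())"
```

```text
the job is handed in; nothing more can be done
None
```

The job is handed in: the lid stands open by itself, and the steel tub hangs released across both prongs of the spring scale's hook. It took about 23 s of the 72 s allowed. `close_job()` gives no verdict, so this rests on my own checks.

**What I did**
- **Scale:** I chose the middle-sized of the three, since its base measured about 167 x 149 mm against the 170 x 150 mm given.
- **Lid:** I swung it by its handle to about 1.65 rad, let go and backed away.
- **Tub:** I gripped it by its bar, lifted it out upright and slid it over the prongs. I lowered it slowly until the wrist force was about zero, then released and withdrew.

**Last checks**
- **Hook dip:** estimated at 16–17 mm, well short of the bottom stop. The force fell by about 0.2 N per mm as I lowered, which matches the 200 N/m spring.
- **Tub bar:** it lies along the right direction at y of about 252–253 mm, against 252–254 mm estimated for the seat.
- **Settled:** two wrist pictures 0.65 s apart showed no difference.
- **Bystanders and lid:** the carton's pixels shifted by only 0.1, the bowl's not at all, and the jar looks unmoved. The lid's picture shifted by 0.5 pixel from when it was first opened.

**What failed or disagreed**
- **First lid grasp:** it closed on nothing because the real fingertips sit about 40 mm short of the reported TCP. I found this by closing on the bar and corrected every later height.
- **Raw pixel differences:** they flagged the carton, the jar, the lid and the tub. For the carton, jar and lid I put this down to arm shadows, which finer checks support (the jar's less firmly). For the tub the check proved nothing, because the arm was still over it in the earlier picture.
- **Final view:** the last picture could not be viewed because the 12-picture limit was reached, so the end state was checked by numbers only.

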